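# Shut and bolt the damp box

### The arm

A 6-joint arm with a two-finger parallel gripper is mounted at the origin on the work surface. World frame = base frame: x ahead of the robot, y to its left, z up, the work surface at z = 0. Lengths are in m, angles in rad, forces in N, time in s.
With the tool pointing down it reaches from about 0.2 to 0.875 m from the base axis. Payload 3.4 kg.
Tool frame: the origin (TCP) lies on the centre line of the jaws, within the pads' length; the fingertips stand 14 mm ahead of it and the grasp point (between the pads) lies 5 mm behind it (r.tip_reach is the distance from the TCP to the fingertips, in m); z points along the fingers, x is the direction in which the jaws open and shut, and the axes are right-handed (so a half turn about z gives the same grasp; the last joint's range is limited). The gripper opens to 94 mm and grips with 3 to 60 N. Pads are 16 mm wide; open, the fingers measure 119 mm over their backs; the gripper's body (75 mm by 177 mm) begins 78 mm behind the grasp point.
Start: joints at [1.031, 0.276, 1.505, -0, 1.361, -0.121], TCP at [0.234, 0.525, 0.219] pointing down, gripper open.
Joint ranges: [-2.89, 2.89], [-0.75, 2.08], [0.22, 2.7], [-1.18, 4.32], [0.11, 2.71], [-2.7, 2.7]. Speed limits (rad/s): [2.57, 2.57, 3.14, 3.14, 3.14, 3.14].

### API

Orientations are given as a unit quaternion [w, x, y, z].
In Python, from workcell import status, vision, r, nets gives the robot as it stands.
- The arm moves only by the tool play_rows, never from a script. Its argument "increments" is a list of rows, each a list of 3 entries, a list of its own where there are three numbers: the shift along the tool's x, y, z in mm, then the turn, a rotation vector about the tool's x, y, z in rad, then the opening, from -1 (shut) to 1 (fully open), so that 0 is half open. A call has 1 to 12 rows; each row is the pose to reach, as a shift and turn from the pose measured when the call began, along the tool's axes at that moment; what a row does not reach only later rows make up. A row lasts 1/8 s, in which the tool goes at most 62.5 mm and 10.7 degrees, less where a joint would pass 70% of its speed; a pose out of reach is approached as far as the arm can. A call with a gripper value outside its range is refused whole. The fingers move at their own pace and stop on an object; "newtons" is the grip in N (left out, the last holds). Time passes only in rows, so rows that repeat a pose let the fingers close. It gives the time, the measured TCP pose, the force and the opening at its end, in the units of the state.
- status.read_state(): the state, without advancing time (a new reading comes with each control period).
- vision.grab_frame(name): name is "scene" or "side" or "wrist"; returns a dict with "pixels" (384x512x3 uint8, red, green, blue), "camera_matrix" (3x3 intrinsics, pixels), "k1" (the pictures are not rectified: a ray, as slopes to the right and down, at radius r is drawn at 1 + k1 r^2 times it, then the intrinsics apply), "pose" (4x4, takes a point from camera to world coordinates). Camera axes: x right, y up, looking along -z (the intrinsics and any distortion apply to the point x, -y, -z); pixel columns grow to the right and rows downward; lengths in m; the calibration is good to about 2 mm. A picture is of the moment at which its call begins. There is no depth.
- r.finish_job(): hands the job in, once; it reports no verdict.
Trained networks look in a picture, given as the dict that the camera call returned (one of the last four; its "shot" number tells which), for a name from the list of things; names that differ only in an ending like _2 or _b are one class to them, and where a whole thing is asked for, a point or a joint stands for the part that bears it (a point fixed in the world has none). Each returns a list of dicts, best first, with "p" (0 to 1); they miss things now and then, are a little off and sometimes report something else, mostly with a low value. They report only what shows in the picture. A call takes as long as a camera call.
- nets.spot_in(thing, picture): "rect" ([left, top, right, bottom] in pixels, round what is visible of it).
- nets.tip_of(thing, picture): "centre" ([row, column] in pixels: a listed point, or the origin of a listed thing).
The state is a dict: "clock": time; "q": joint angles; "qd": joint speeds; "effort": joint torques, N m; "eef_pos": TCP position; "ee_rot": TCP orientation; "wrist_force": force on the tool from outside, world axes, zero at the start; "ft_torque": the same for the moment, N m; "finger_gap": finger opening in m.
Only numpy, scipy, OpenCV 4.12 (cv2) and the standard library are available. Lean on these libraries where they do the work, as an engineer would, in place of code of your own. Each camera call takes 0.05 s, during which the arm holds its last target.

### The job

Close the lid of the damp box over the fresh clay figure, then press the sprung lid down at the bolt and slide the bolt fully home into the brass keeper, so that the lid stays bolted shut. Work gently and by feel: never bear on the lid or its bolt with more than 30 N, and leave the other things on the bench and in the box where they are.

Things in the scene. Friction and masses are not known exactly. Their poses are not given: they have to be found in the camera images.
- bat_board: White plaster board fixed on the bench, 270 (x) by 350 (y) by 20 mm, the damp box on it. Origin: centre of its underside; x points away from the robot's side to the box's hinge, y to the left (keeper's side), z up. The plywood box, 220 (x) by 260 (y) by 100 mm, no floor, has these axes and is centred on the board within 2 mm, but stands on packing feet that leave it 2 to 26 mm above the board.
- under_hinge (a point): Point on the board's top (20 mm over the bench) under the middle of the lid's hinge line, 110 mm in +x from the board's centre. The hinge line runs along y at the far wall, 0.5 mm above the box's rim, at the lid's underside: 102.5 to 126.5 mm above this point, by the feet, which are not measured. All heights on the box share that spread of 24 mm: find them by touch.
- lid (a joint): Angle of the lid in rad: 0 fully down, growing as the front edge rises (up to 1.2); reading rough, good to about 0.01. Teal plywood, 220 by 260 by 8 mm, 0.3 kg, hinged at the far (+x) rim. The hinge is stiff (0.45 N m) and keeps the lid where it is left, but near 0 two spring buffers lift it again.
- under_thumb (a point): Point on the board's top, plumb under the middle (lid down) of a thin brass thumb plate, 44 by 55 mm, on the lid's upper face: 190 mm from the hinge line, 80 mm to the right (-y) of the middle, clear of the bolt, a good place to push. Black spring buffers in the front rim, 214 mm from the hinge, stand 8 mm proud: a lid let go stays 3 to 9 mm up at the front (0.015 to 0.04 rad).
- bolt (a joint): Travel of the steel slide bolt on the lid in m, along +y: 0 drawn back, 0.055 fully home (hard stop). About 3 N of friction, more when its tip rubs in the keeper; no spring, it stays where left. The tip meets the keeper at 0.022 and is barred unless the lid is pressed right down to 0, a hard stop: 10 to 12 N downward at the bolt, kept up until the tip is well in.
- under_bolt (a point): Point on the board's top under the ochre thumb fin's centre with the lid down and bolt at 0 (fin moves in +y with the bolt). Bolt line 185 mm from the hinge line. Flat carriage 34 (x) by 72 (y) mm, its top 22 mm above the lid's underside; in its middle the fin, 30 (x) by 12 (y) by 28 mm tall, 30 mm flat ledges behind and ahead. Tips can press on a ledge and push the fin, or pinch the fin.
- under_keeper (a point): Point on the board's top under the middle of the keeper's mouth, on the bolt's side. Brass keeper on the box's left wall, 28 mm deep in y, hole 18 wide by 14 mm high, open at both ends; its top is 36 mm above the box's rim. Bolt bar 14 by 10 mm, tip 109 mm in +y from the fin's centre. Lid fully down, the bar has 1.5 mm to spare above; home, the tip pokes out 5 mm at the far side.
- clay_figure: Small dark grey clay figure, 52 mm across and 65 mm high, standing on the board inside the box. Origin: centre of its foot. Leave alone.
- modelling_stick: Pale wooden stick, 170 by 14 by 8 mm, lying near the front of the box. Origin: centre of its underside. Leave alone.
- water_bowl: White bowl, 110 mm across, 50 mm high. Origin: centre of its foot. Leave alone.
- glaze_jar: Amber glass jar with black cap, 70 mm across, 90 mm high. Origin: centre of its foot. Leave alone.
- mug: Blue mug, 76 mm across, 85 mm high. Origin: centre of its foot. Leave alone.
- plaster_block: White plaster block, 80 by 60 by 45 mm. Origin: centre of its underside. Leave alone.

How it is judged:
By the outcome, as a careful person would: the job done as asked, in the order asked, and still so for the second after the job is handed in, with the robot touching nothing.
It also fails if it takes over 70 s, if anything falls off the work surface, if the arm or the gripper's body presses on something with over 40 N, if the wrist force passes 120 N, or if a joint passes its speed limit or range.

## Working session

There is one attempt and no reset: what is moved stays moved. The work goes in short steps, Python scripts to look and compute and a tool call to move; the robot and the scene stay as the last step left them, time stands still between calls to the robot, and variables do not carry over. Pictures are saved under pics/ and viewed, and the job is handed in when it is done.

Besides the shell and the picture viewer there is one more tool, called after "Request:" as name(argument=value, ...), one argument or row to a line, values as JSON. play_rows: Moves the arm, as the interface text tells. Its arguments: {"type":"object","properties":{"increments":{"type":"array","items":{"type":"array"}},"newtons":{"type":"number"}},"required":["increments"]}

```bash
ls; mkdir -p pics; cat > h.py <<'E'
import numpy as np, cv2
from workcell import status, vision, r, nets
from scipy.spatial.transform import Rotation as R
def ray(f,col,row):
    K=np.array(f["camera_matrix"]);k1=f["k1"]
    d=np.array([(col-K[0,2])/K[0,0],(row-K[1,2])/K[1,1]])
    u=d.copy()
    for _ in range(20): u=d/(1+k1*(u@u))
    P=np.array(f["pose"]); v=P[:3,:3]@np.array([u[0],-u[1],-1.0]); return P[:3,3],v
def onz(f,col,row,z):
    o,v=ray(f,col,row); return o+v*(z-o[2])/v[2]
def proj(f,p):
    P=np.array(f["pose"]);K=np.array(f["camera_matrix"]); c=P[:3,:3].T@(np.array(p)-P[:3,3])
    u=np.array([c[0],-c[1]])/-c[2]; u=u*(1+f["k1"]*(u@u)); return K[0,0]*u[0]+K[0,2],K[1,1]*u[1]+K[1,2]
def save(f,n): cv2.imwrite(f"pics/{n}.png",cv2.cvtColor(f["pixels"],cv2.COLOR_RGB2BGR))
E
python3 - <<'E'
from h import *
print(status.read_state())
for c in ["scene","side","wrist"]:
    f=vision.grab_frame(c); save(f,c+"0")
    print(c,np.array(f["pose"]).round(3).tolist())
    for t in ["bat_board","under_hinge","under_thumb","under_bolt","under_keeper","lid","bolt"]:
        try:
            a=nets.tip_of(t,f)[:2]
            for d in a:
                p=d["centre"]; print(t,np.round(p,1),round(d["p"],2),onz(f,p[1],p[0],0.02 if "under" in t else 0).round(4))
        except Exception as e: print(t,e)
E
```

```text
pics
{'clock': 0.0, 'q': array([ 1.03101232e+00,  2.76604201e-01,  1.50608992e+00, -1.58432264e-05,
        1.36066341e+00, -1.20992616e-01]), 'qd': array([ 0.0012699 , -0.00096575,  0.00103599,  0.00112124, -0.00149247,
        0.00166759]), 'effort': array([ 1.19063538e-03, -4.04589558e+01, -2.37230551e+01,  7.04802526e-02,
        3.44063120e-02, -1.24615776e-04]), 'eef_pos': array([0.23356779, 0.52486203, 0.21861667]), 'ee_rot': array([ 3.94763323e-04,  8.38645473e-01,  5.44676962e-01, -7.89250638e-04]), 'wrist_force': array([-1.02461824, -0.07292005, -0.18211177]), 'ft_torque': array([ 0.03532033, -0.0078486 , -0.02481654]), 'finger_gap': 0.09389183368625034}
scene [[-0.279, 0.915, -0.292, 0.239], [-0.96, -0.267, 0.083, 0.115], [-0.002, 0.303, 0.953, 1.244], [0.0, 0.0, 0.0, 1.0]]
bat_board [212.6 244.2] 0.6 [0.565  0.0536 0.    ]
under_thumb [235.4 276.9] 0.77 [ 0.4707 -0.0152  0.02  ]
under_bolt [231.3 244.2] 0.76 [0.5076 0.0694 0.02  ]
under_keeper [247.  202.3] 0.92 [0.4973 0.1933 0.02  ]
lid it knows: bat_board, clay_figure, glaze_jar, modelling_stick, mug, plaster_block, un
[... 618 characters left out ...]
oard, clay_figure, glaze_jar, modelling_stick, mug, plaster_block, under_bolt, under_hinge, under_keeper, under_thumb, water_bowl
bolt it knows: bat_board, clay_figure, glaze_jar, modelling_stick, mug, plaster_block, under_bolt, under_hinge, under_keeper, under_thumb, water_bowl
wrist [[0.406, -0.883, -0.236, 0.166], [0.914, 0.393, 0.104, 0.555], [0.001, -0.258, 0.966, 0.385], [0.0, 0.0, 0.0, 1.0]]
lid it knows: bat_board, clay_figure, glaze_jar, modelling_stick, mug, plaster_block, under_bolt, under_hinge, under_keeper, under_thumb, water_bowl
bolt it knows: bat_board, clay_figure, glaze_jar, modelling_stick, mug, plaster_block, under_bolt, under_hinge, under_keeper, under_thumb, water_bowl
```

View pics/scene0.png

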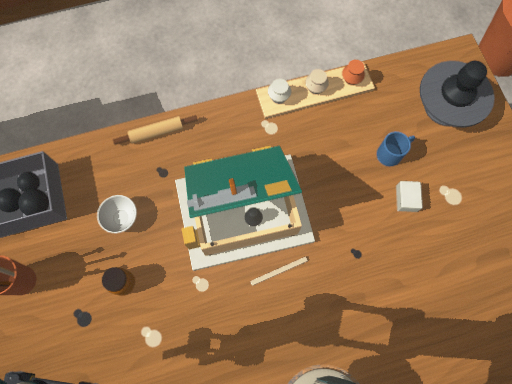

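View pics/side0.png

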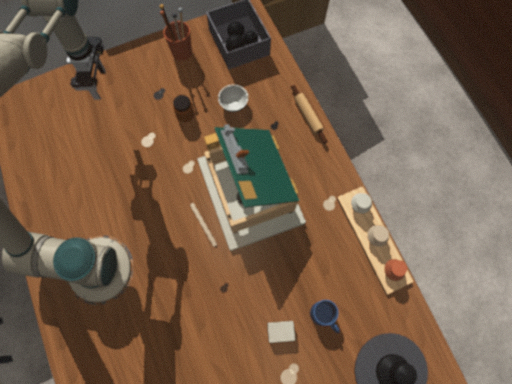

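View pics/wrist0.png

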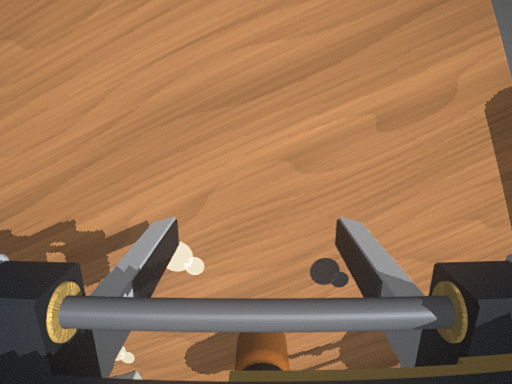

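```bash
python3 - <<'E'
import cv2
a=cv2.imread("pics/scene0.png")[140:275,165:325]; cv2.imwrite("pics/sc_c.png",cv2.resize(a,None,fx=4.4,fy=4.4,interpolation=cv2.INTER_CUBIC))
a=cv2.imread("pics/side0.png")[115:260,180:320]; cv2.imwrite("pics/sd_c.png",cv2.resize(a,None,fx=4,fy=4,interpolation=cv2.INTER_CUBIC))
E
```

```text
(no output)
```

View pics/sc_c.png

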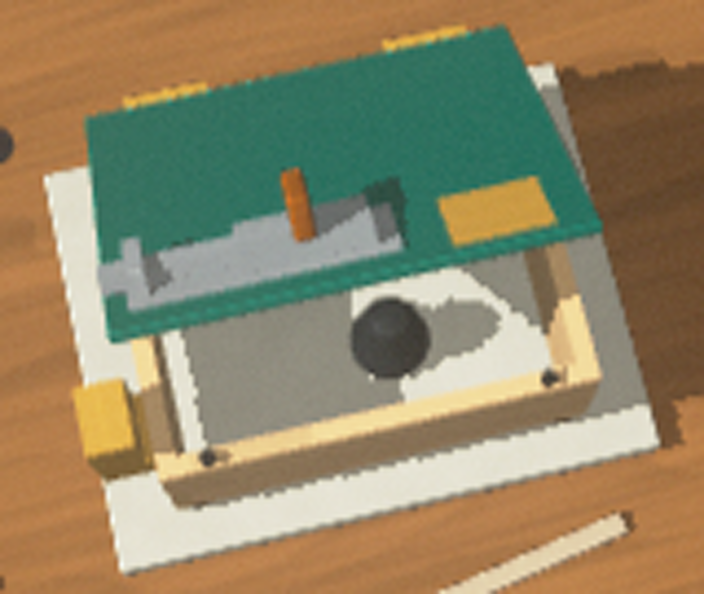

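View pics/sd_c.png

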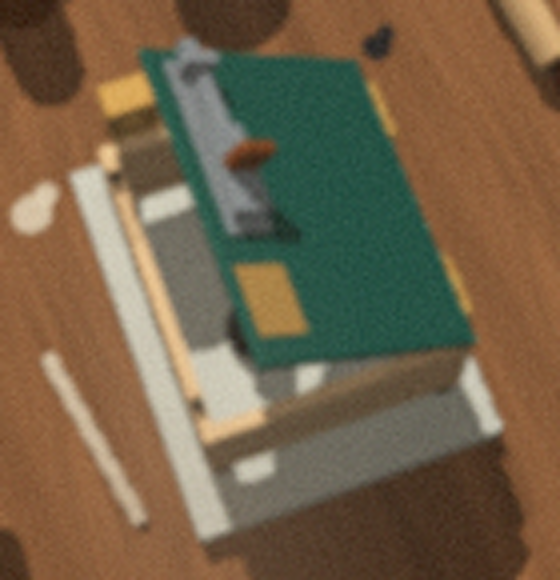

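```bash
cat > fit.py <<'E'
from h import *
from scipy.optimize import least_squares
fs={c:vision.grab_frame(c) for c in ["scene","side"]}
S=lambda a,b:(a/4.4+165,b/4.4+140); D=lambda a,b:(a/4+180,b/4+115)
B={'nl':(-.135,.175),'nr':(-.135,-.175),'fl':(.135,.175),'fr':(.135,-.175)}
X={'nl':(-.11,.13),'nr':(-.11,-.13)}
L={'nl':(.22,.13),'nr':(.22,-.13),'fl':(0,.13),'fr':(0,-.13)}
obs=[('scene','B','nl',S(122,570)),('scene','B','fl',S(45,176)),('scene','B','nr',S(658,437)),('scene','B','fr',S(553,65)),
('side','B','nl',D(70,175)),('side','B','nr',D(198,538)),('side','B','fr',D(502,430)),
('scene','X','nr',S(597,378)),('scene','X','nl',S(158,465)),('side','X','nr',D(207,440)),('side','X','nl',D(102,150)),
('scene','L','fl',S(88,118)),('scene','L','fr',S(507,28)),('scene','L','nr',S(600,228)),('scene','L','nl',S(106,328)),
('side','L','fl',D(358,62)),('side','L','fr',D(470,342)),('side','L','nr',D(250,358)),('side','L','nl',D(142,52))]
def pt(p,k,n):
    x,y,a,h,t=p
    if k=='B': v=(*B[n],.02)
    elif k=='X': v=(*X[n],.12+h)
    else:
        d,yy=L[n]; v=(.11-d*np.cos(t)+.008*np.sin(t)*1, yy, .1205+h+d*np.sin(t)+.008*np.cos(t))
    c,s=np.cos(a),np.sin(a); return np.array([x+c*v[0]-s*v[1],y+s*v[0]+c*v[1],v[2]])
def res(p): return np.concatenate([np.array(proj(fs[c],pt(p[:5],k,n)))+ (p[5:7] if c=='scene' else p[7:9])-np.array(o) for c,k,n,o in obs]+[np.array(p[5:])*.7])
q=least_squares(res,[.565,.045,-.1,.014,.5,0,0,0,0],loss='soft_l1')
if __name__=="__main__":
    print(q.x.round(4)); print(res(q.x)[:-4].reshape(-1,2).round(1).tolist())
    J=q.jac; print(np.sqrt(np.diag(np.linalg.inv(J.T@J))).round(4))
E
python3 fit.py
```

```text
[ 0.5725  0.0554 -0.0578  0.0157  0.6542  0.5353  0.3663 -0.5194  0.737 ]
[[-1.2, -0.5], [-0.5, -1.7], [0.4, 1.5], [0.3, -1.4], [-0.1, -1.6], [0.0, -0.0], [0.3, -0.4], [0.4, 0.5], [0.0, 3.3], [-1.3, 0.8], [-1.1, -0.1], [-0.3, -0.4], [-0.2, -0.3], [0.1, -0.5], [0.2, 1.5], [-0.2, -0.4], [1.7, 0.5], [2.7, 2.6], [-0.1, -0.8]]
[0.0034 0.0032 0.0048 0.0044 0.0127 1.2412 1.1936 1.0253 1.0108]
```

```bash
cat >> h.py <<'E'
def inc(pt,yaw_b=None):
    s=status.read_state(); w,x,y,z=s["ee_rot"]; r0=R.from_quat([x,y,z,w])
    d=r0.inv().apply(np.array(pt)-s["eef_pos"])*1000
    out=[d.round(1).tolist()]
    if yaw_b is not None: # tool x along board y, z down
        c,q=np.cos(yaw_b),np.sin(yaw_b); X=np.array([-q,c,0]);Z=np.array([0,0,-1.]);Y=np.cross(Z,X)
        r1=R.from_matrix(np.c_[X,Y,Z]); out.append((r0.inv()*r1).as_rotvec().round(4).tolist())
    print("tcp",s["eef_pos"].round(4),"clock",round(s["clock"],3),"F",s["wrist_force"].round(2),"inc",out)
def W(p,v): # board-local -> world, p=(x,y,yaw)
    c,s=np.cos(p[2]),np.sin(p[2]); return np.array([p[0]+c*v[0]-s*v[1],p[1]+s*v[0]+c*v[1],v[2]])
E
python3 - <<'E'
from h import *
inc(W((.5725,.0554,-.0578),(-.14,0,.38)),-.0578)
E
```

```text
tcp [0.2338 0.5253 0.2195] clock 1.0 F [-0.06 -0.46 -0.42] inc [[-341.0, 369.5, -160.5], [0.0, -0.0001, -0.361]]
```

Request:
play_rows(
  increments=[
    [[0,0,-60],[0,0,0],1],
    [[-30,30,-120],[0,0,-0.1],1],
    [[-70,75,-160],[0,0,-0.2],-1],
    [[-110,120,-160],[0,0,-0.3],-1],
    [[-150,165,-160],[0,0,-0.361],-1],
    [[-190,210,-160],[0,0,-0.361],-1],
    [[-230,252,-160],[0,0,-0.361],-1],
    [[-270,294,-160],[0,0,-0.361],-1],
    [[-310,336,-160],[0,0,-0.361],-1],
    [[-341,369,-160],[0,0,-0.361],-1],
    [[-341,369,-160],[0,0,-0.361],-1],
    [[-341,369,-160],[0,0,-0.361],-1],
  ],
)

```text
clock: 2.5
eef_pos: [0.4319, 0.0642, 0.3795]
ee_rot: [-0.0, 0.727, 0.686, 0.0]
wrist_force: [1.1, 0.7, 0.2]
finger_gap: 0.0008
```

```bash
python3 - <<'E'
from h import *
f=vision.grab_frame("wrist"); save(f,"w1"); inc((.4,0,.4))
for t in ["bat_board","under_hinge","under_thumb","under_bolt","under_keeper"]:
    for d in nets.tip_of(t,f)[:2]:
        p=d["centre"]; print(t,np.round(p,1),round(d["p"],2),onz(f,p[1],p[0],0.02 if "under" in t else 0).round(4))
E
```

```text
tcp [0.4318 0.0646 0.3796] clock 2.55 F [-0.18 -0.02 -1.17] inc [[-66.3, -28.1, -20.5]]
bat_board [226.7 256.5] 0.73 [0.5746 0.0561 0.    ]
under_thumb [186.3 207.5] 0.68 [ 0.4897 -0.0213  0.02  ]
under_bolt [184.3 255.9] 0.75 [0.4909 0.0599 0.02  ]
under_keeper [188.  335.6] 0.78 [0.5051 0.1936 0.02  ]
```

View pics/w1.png

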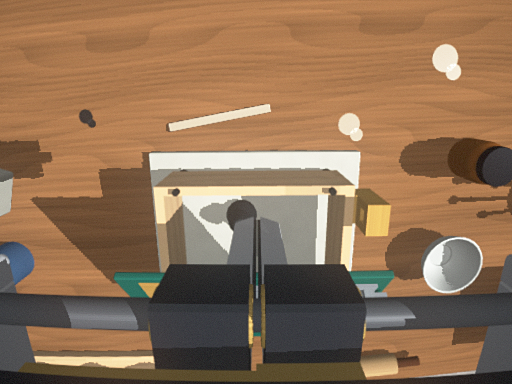

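```bash
python3 - <<'E'
from h import *
f=vision.grab_frame("wrist")
a=cv2.cvtColor(f["pixels"],cv2.COLOR_RGB2BGR)[140:300,110:410]; cv2.imwrite("pics/w1c.png",cv2.resize(a,None,fx=2.6,fy=2.6,interpolation=cv2.INTER_CUBIC))
a=onz(f,149.5,153,.02);b=onz(f,360,152,.02);print(a,b,np.linalg.norm(a-b),"yaw",np.arctan2(-(b-a)[0],(b-a)[1]))
E
```

```text
[ 0.42845551 -0.11151597  0.02      ] [0.44594406 0.2341382  0.02      ] 0.3460963039230847 yaw -0.05055241117289192
```

View pics/w1c.png

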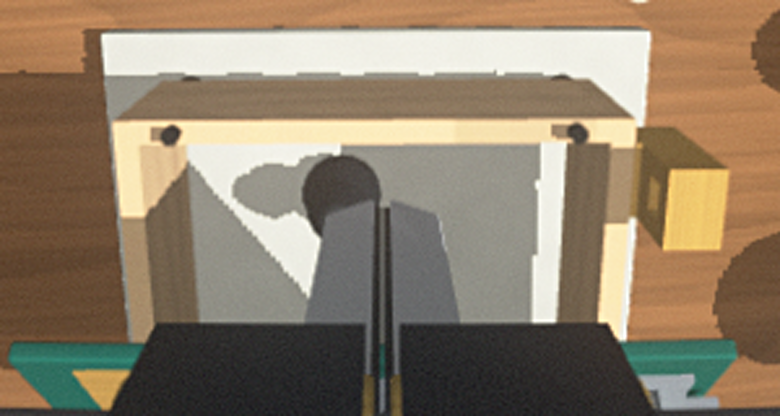

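```bash
python3 - <<'E'
from h import *
f=vision.grab_frame("wrist"); p=(.5725,.055,-.054)
def loc(w): 
    d=w-np.array([p[0],p[1],0]); c,s=np.cos(p[2]),np.sin(p[2]); return np.array([c*d[0]+s*d[1],-s*d[0]+c*d[1],d[2]]).round(4)
for h in (.005,.01,.015,.02,.025):
    z=.12+h
    a=onz(f,153,186.9,z);b=onz(f,354.6,185.8,z)
    print(h,loc(a),loc(b),np.linalg.norm(a-b).round(4),'mouth',loc(onz(f,366.5,204.6,z+.036)),loc(onz(f,366.5,235.4,z+.036)),'out',loc(onz(f,389.6,204.6,z+.036)))
inc(W(p,(-.02,-.08,.32)),-.054)
E
```

```text
0.005 [-0.1047 -0.1381  0.125 ] [-0.1059  0.1341  0.125 ] 0.2722 mouth [-0.0908  0.1398  0.161 ] [-0.049   0.1437  0.161 ] out [-0.0907  0.1696  0.161 ]
0.01 [-0.1061 -0.1364  0.13  ] [-0.1072  0.1325  0.13  ] 0.2689 mouth [-0.0924  0.138   0.166 ] [-0.0512  0.1418  0.166 ] out [-0.0923  0.1674  0.166 ]
0.015 [-0.1074 -0.1348  0.135 ] [-0.1085  0.1309  0.135 ] 0.2657 mouth [-0.094   0.1362  0.171 ] [-0.0534  0.14    0.171 ] out [-0.0939  0.1652  0.171 ]
0.02 [-0.1087 -0.1331  0.14  ] [-0.1098  0.1294  0.14  ] 0.2625 mouth [-0.0957  0.1345  0.176 ] [-0.0555  0.1381  0.176 ] out [-0.0955  0.163   0.176 ]
0.025 [-0.11   -0.1314  0.145 ] [-0.1111  0.1278  0.145 ] 0.2592 mouth [-0.0973  0.1327  0.181 ] [-0.0577  0.1363  0.181 ] out [-0.0971  0.1609  0.181 ]
tcp [0.432  0.0644 0.3796] clock 2.9 F [0.55 0.82 0.47] inc [[-81.5, 120.9, 59.6], [0.0003, -0.0001, -0.0024]]
```

Request:
play_rows(
  increments=[
    [[-30,35,0],[0,0,-0.002],-1],
    [[-60,75,0],[0,0,-0.002],-1],
    [[-81,105,20],[0,0,-0.002],-1],
    [[-81,105,50],[0,0,-0.002],-1],
    [[-81,105,60],[0,0,-0.002],-1],
    [[-81,105,64],[0,0,-0.002],-1],
    [[-81,105,64],[0,0,-0.002],-1],
  ],
)

```text
clock: 3.78
eef_pos: [0.5325, -0.022, 0.3166]
ee_rot: [0.001, 0.726, 0.688, 0.001]
wrist_force: [-0.3, -0.2, -0.0]
finger_gap: 0.0004
```

```bash
python3 - <<'E'
from h import *
f=vision.grab_frame("side"); g=vision.grab_frame("scene")
a=np.hstack([x["pixels"][120:270,160:330] for x in (f,g)])
cv2.imwrite("pics/p2.png",cv2.cvtColor(cv2.resize(a,None,fx=2.3,fy=2.3,interpolation=cv2.INTER_CUBIC),cv2.COLOR_RGB2BGR)); inc((.4,0,.4))
E
```

```text
tcp [ 0.5327 -0.0221  0.3169] clock 3.875 F [0.94 0.28 1.31] inc [[15.0, -133.4, -83.5]]
```

View pics/p2.png

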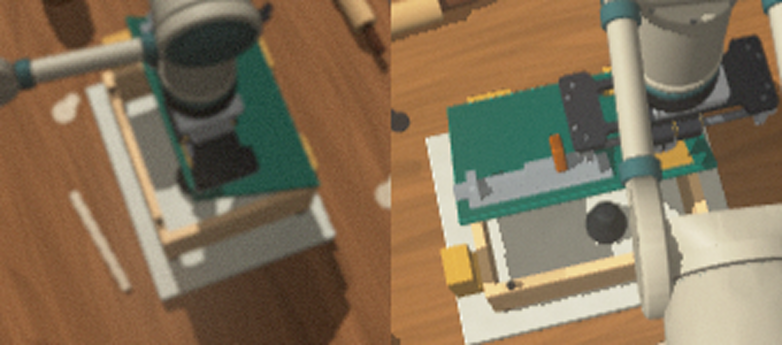

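Request:
play_rows(
  increments=[
    [[0,0,15],[0,0,0],-1],
    [[0,0,28],[0,0,0],-1],
    [[0,0,36],[0,0,0],-1],
    [[-2,-3,44],[0,0,0],-1],
    [[-2,-8,52],[0,0,0],-1],
    [[-2,-13,60],[0,0,0],-1],
  ],
)

```text
clock: 4.62
eef_pos: [0.5195, -0.0236, 0.2564]
ee_rot: [0.001, 0.726, 0.688, 0.001]
wrist_force: [0.7, -0.8, 1.1]
finger_gap: 0.0002
```

Request:
play_rows(
  increments=[
    [[0,-6,9],[0,0,0],-1],
    [[0,-11,18],[0,0,0],-1],
    [[0,-15,27],[0,0,0],-1],
    [[0,-19,36],[0,0,0],-1],
    [[0,-22,44],[0,0,0],-1],
    [[0,-25,52],[0,0,0],-1],
  ],
)

```text
clock: 5.38
eef_pos: [0.4945, -0.0222, 0.2038]
ee_rot: [0.001, 0.726, 0.688, 0.001]
wrist_force: [0.3, -0.4, 0.5]
finger_gap: 0.0003
```

```bash
python3 - <<'E'
from h import *
f=vision.grab_frame("side"); g=vision.grab_frame("scene")
a=np.hstack([x["pixels"][120:270,160:330] for x in (f,g)])
cv2.imwrite("pics/p3.png",cv2.cvtColor(cv2.resize(a,None,fx=2.3,fy=2.3,interpolation=cv2.INTER_CUBIC),cv2.COLOR_RGB2BGR)); inc((.4,0,.4))
E
```

```text
tcp [ 0.4935 -0.0221  0.2033] clock 5.475 F [-0.07  0.98  0.13] inc [[17.0, -94.5, -196.8]]
```

View pics/p3.png

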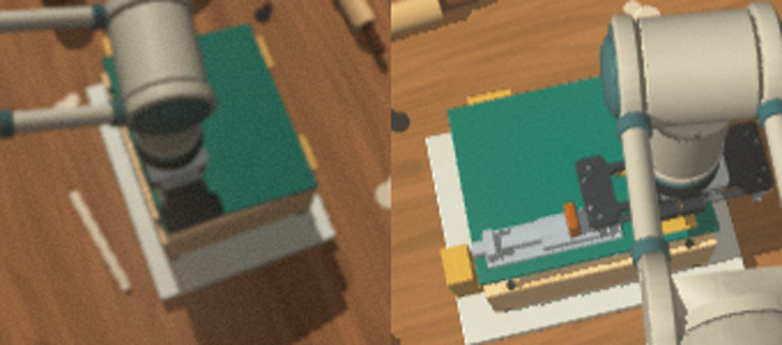

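Request:
play_rows(
  increments=[
    [[0,-1,5],[0,0,0],-1],
    [[0,-2,10],[0,0,0],-1],
    [[0,-3,15],[0,0,0],-1],
    [[0,-4,20],[0,0,0],-1],
  ],
)

```text
clock: 5.98
eef_pos: [0.4895, -0.0218, 0.1829]
ee_rot: [0.0, 0.726, 0.688, 0.0]
wrist_force: [0.4, 0.1, 0.3]
finger_gap: 0.0004
```

Request:
play_rows(
  increments=[
    [[0,0,3],[0,0,0],-1],
    [[0,0,6],[0,0,0],-1],
  ],
)

```text
clock: 6.22
eef_pos: [0.4894, -0.0218, 0.1767]
ee_rot: [0.0, 0.726, 0.688, 0.0]
wrist_force: [-0.5, -0.3, 0.6]
finger_gap: 0.0004
```

Request:
play_rows(
  increments=[
    [[0,0,2],[0,0,0],-1],
    [[0,0,4],[0,0,0],-1],
  ],
)

```text
clock: 6.48
eef_pos: [0.4893, -0.0218, 0.1727]
ee_rot: [-0.0, 0.726, 0.688, -0.0]
wrist_force: [-1.1, 0.5, 3.6]
finger_gap: 0.0004
```

Request:
play_rows(
  increments=[
    [[0,0,1],[0,0,0],-1],
    [[0,0,2],[0,0,0],-1],
  ],
)

```text
clock: 6.72
eef_pos: [0.4892, -0.0218, 0.1711]
ee_rot: [0.0, 0.726, 0.688, 0.0]
wrist_force: [-1.7, 0.4, 5.2]
finger_gap: 0.0004
```

Request:
play_rows(
  increments=[
    [[0,0,1],[0,0,0],-1],
    [[0,0,2],[0,0,0],-1],
  ],
)

```text
clock: 6.98
eef_pos: [0.4891, -0.0218, 0.1695]
ee_rot: [0.0, 0.726, 0.688, -0.0]
wrist_force: [-3.1, 0.2, 6.1]
finger_gap: 0.0003
```

Request:
play_rows(
  increments=[
    [[0,0,1],[0,0,0],-1],
    [[0,0,1.5],[0,0,0],-1],
  ],
)

```text
clock: 7.22
eef_pos: [0.489, -0.0218, 0.1686]
ee_rot: [0.0, 0.726, 0.688, 0.0]
wrist_force: [-1.8, 0.8, 6.9]
finger_gap: 0.0008
```

Request:
play_rows(
  increments=[
    [[0,0,1],[0,0,0],-1],
    [[0,0,1.5],[0,0,0],-1],
  ],
)

```text
clock: 7.48
eef_pos: [0.489, -0.0218, 0.1679]
ee_rot: [0.0, 0.726, 0.688, 0.0]
wrist_force: [-2.4, 2.0, 8.7]
finger_gap: 0.0005
```

Request:
play_rows(
  increments=[
    [[0,0,1],[0,0,0],-1],
    [[0,0,1],[0,0,0],-1],
  ],
)

```text
clock: 7.72
eef_pos: [0.489, -0.0218, 0.1677]
ee_rot: [0.001, 0.726, 0.688, 0.0]
wrist_force: [-2.7, 0.3, 8.5]
finger_gap: 0.0003
```

Request:
play_rows(
  increments=[
    [[0,0,1.5],[0,0,0],-1],
    [[0,0,2],[0,0,0],-1],
  ],
)

```text
clock: 7.98
eef_pos: [0.489, -0.0218, 0.1667]
ee_rot: [0.001, 0.726, 0.688, 0.0]
wrist_force: [-3.1, 0.2, 9.7]
finger_gap: 0.0003
```

Request:
play_rows(
  increments=[
    [[0,0,1.5],[0,0,0],-1],
    [[0,0,2],[0,0,0],-1],
  ],
)

```text
clock: 8.22
eef_pos: [0.4889, -0.0218, 0.1661]
ee_rot: [0.001, 0.726, 0.688, 0.001]
wrist_force: [-3.9, 0.9, 13.7]
finger_gap: 0.0003
```

Request:
play_rows(
  increments=[
    [[0,0,1.5],[0,0,0],-1],
    [[0,0,2],[0,0,0],-1],
  ],
)

```text
clock: 8.48
eef_pos: [0.4889, -0.0218, 0.1661]
ee_rot: [0.002, 0.726, 0.688, 0.001]
wrist_force: [-4.8, 1.2, 16.6]
finger_gap: 0.0002
```

Request:
play_rows(
  increments=[
    [[0,0,-3],[0,0,0],-1],
    [[0,0,-15],[0,0,0],-1],
    [[0,0,-50],[0,0,0],-1],
    [[0,0,-100],[0,0,0],-1],
    [[30,40,-130],[0,0,0],-1],
    [[60,80,-130],[0,0,0],-1],
    [[75,80,-130],[0,0,0],-1],
    [[75,80,-130],[0,0,0],-1],
  ],
)

```text
clock: 9.48
eef_pos: [0.5716, 0.0497, 0.2956]
ee_rot: [0.001, 0.725, 0.689, 0.0]
wrist_force: [-0.6, -0.3, 0.2]
finger_gap: 0.0004
```

```bash
python3 - <<'E'
from h import *
f=vision.grab_frame("wrist"); save(f,"w4"); inc((.4,0,.4),-.054)
E
```

```text
tcp [0.5712 0.0489 0.2958] clock 9.525 F [0.12 0.51 0.42] inc [[-58.1, -168.2, -104.4], [0.002, 0.0017, 0.0014]]
```

View pics/w4.png

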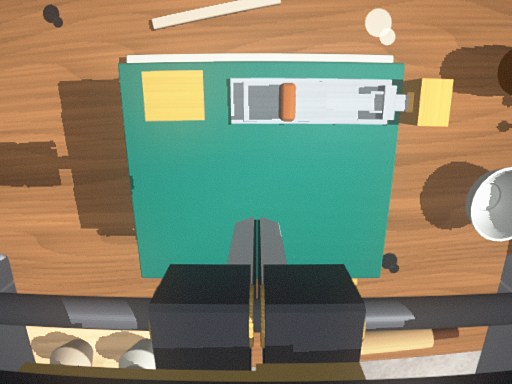

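```bash
python3 - <<'E'
from h import *
f=vision.grab_frame("wrist")
a=cv2.cvtColor(f["pixels"],cv2.COLOR_RGB2BGR)[55:140,220:460]; cv2.imwrite("pics/w4c.png",cv2.resize(a,None,fx=3.3,fy=3.3,interpolation=cv2.INTER_CUBIC))
s=status.read_state(); w,x,y,z=s["ee_rot"]; M=R.from_quat([x,y,z,w]).as_matrix(); print("yaw",np.arctan2(-M[0,0],M[1,0]), "tilt",M[2])
p=(.5725,.055,-.054)
def loc(w): 
    d=w-np.array([p[0],p[1],0]); c,s=np.cos(p[2]),np.sin(p[2]); return np.array([c*d[0]+s*d[1],-s*d[0]+c*d[1],d[2]]).round(4)
for n,c,r_,z in [("fin",288,102,.198),("finL",280,102,.198),("finR",296,102,.198),("carL",247,102,.17),("carR",329,102,.17),("thumb",173,96,.156),("fl",404,64,.156),("fr",120,64,.156),("bl",380,277,.151),("br",141,278,.151),("mouth",418,102,.178),("keepend",452,102,.178)]:
    q=onz(f,c,r_,z); print(n,q.round(4),loc(q))
E
```

```text
yaw -0.0534308963153141 tilt [-0.0017431   0.00263286 -0.99999501]
fin [0.4985 0.0773 0.198 ] [-0.0751  0.0182  0.198 ]
finL [0.4982 0.071  0.198 ] [-0.075   0.0119  0.198 ]
finR [0.4988 0.0836 0.198 ] [-0.0751  0.0246  0.198 ]
carL [0.4969 0.0441 0.17  ] [-0.0749 -0.015   0.17  ]
carR [0.5003 0.1158 0.17  ] [-0.0753  0.0568  0.17  ]
thumb [ 0.4876 -0.0238  0.156 ] [-0.0805 -0.0832  0.156 ]
fl [0.4693 0.1878 0.156 ] [-0.1103  0.1271  0.156 ]
fr [ 0.4561 -0.0694  0.156 ] [-0.1095 -0.1305  0.156 ]
bl [0.6873 0.1773 0.151 ] [0.1081 0.1283 0.151 ]
br [ 0.6751 -0.0831  0.151 ] [ 0.1099 -0.1324  0.151 ]
mouth [0.5031 0.192  0.178 ] [-0.0767  0.133   0.178 ]
keepend [0.504 0.223 0.178] [-0.0775  0.164   0.178 ]
```

View pics/w4c.png

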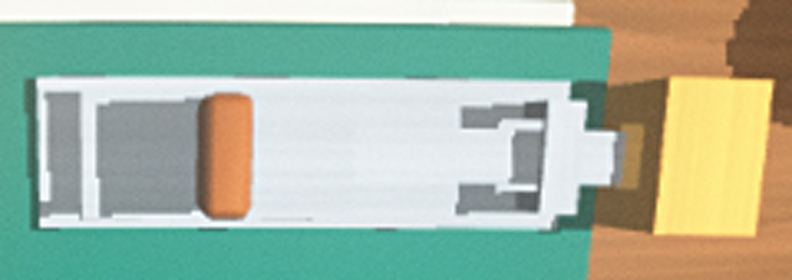

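```bash
python3 - <<'E'
from h import *
inc(W((.5725,.055,-.054),(-.075,-.003,.2)),-.054)
E
```

```text
tcp [0.5712 0.0485 0.2961] clock 9.575 F [-0.    0.94  1.01] inc [[3.8, -74.3, 95.9], [0.0026, 0.0017, 0.0006]]
```

Request:
play_rows(
  increments=[
    [[2,-30,0],[0.0026,0.0017,0],-1],
    [[4,-60,0],[0.0026,0.0017,0],-1],
    [[4,-74,20],[0.0026,0.0017,0],-1],
    [[4,-74,60],[0.0026,0.0017,0],-1],
    [[4,-74,85],[0.0026,0.0017,0],-1],
    [[4,-74,96],[0.0026,0.0017,0],-1],
    [[4,-74,96],[0.0026,0.0017,0],-1],
  ],
)

```text
clock: 10.45
eef_pos: [0.4973, 0.0558, 0.1999]
ee_rot: [-0.0, 0.726, 0.688, -0.0]
wrist_force: [0.3, 0.4, 0.4]
finger_gap: 0.0008
```

```bash
python3 - <<'E'
from h import *
f=vision.grab_frame("side"); g=vision.grab_frame("scene"); h=vision.grab_frame("wrist")
a=np.hstack([x["pixels"][120:270,160:330] for x in (f,g)])
cv2.imwrite("pics/p5.png",cv2.cvtColor(cv2.resize(a,None,fx=2.3,fy=2.3,interpolation=cv2.INTER_CUBIC),cv2.COLOR_RGB2BGR)); save(h,"w5")
inc(W((.5725,.055,-.054),(-.075,-.003,.18)),-.054)
E
```

```text
tcp [0.4986 0.056  0.2011] clock 10.6 F [-0.82  1.03 -0.02] inc [[-0.0, -1.2, 21.1], [0.0024, 0.0001, 0.0003]]
```

View pics/p5.png

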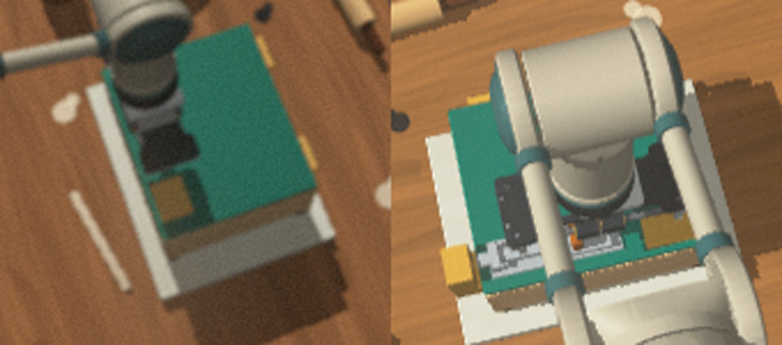

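View pics/w5.png

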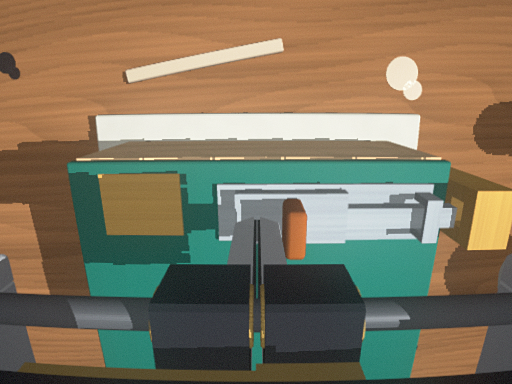

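Request:
play_rows(
  increments=[
    [[0,0,5],[0.002,0,0],-1],
    [[0,0,10],[0.002,0,0],-1],
    [[0,0,13],[0.002,0,0],-1],
  ],
)

```text
clock: 10.98
eef_pos: [0.4984, 0.0561, 0.1877]
ee_rot: [-0.0, 0.726, 0.688, -0.0]
wrist_force: [-0.1, 0.2, 0.7]
finger_gap: 0.001
```

Request:
play_rows(
  increments=[
    [[0,0,2],[0,0,0],-1],
    [[0,0,4],[0,0,0],-1],
  ],
)

```text
clock: 11.22
eef_pos: [0.4982, 0.0561, 0.184]
ee_rot: [-0.0, 0.726, 0.688, -0.0]
wrist_force: [-1.6, 0.2, 5.4]
finger_gap: 0.0005
```

Request:
play_rows(
  increments=[
    [[0,0,1],[0,0,0],-1],
    [[0,0,2],[0,0,0],-1],
  ],
)

```text
clock: 11.48
eef_pos: [0.4981, 0.0561, 0.183]
ee_rot: [0.0, 0.726, 0.688, -0.0]
wrist_force: [-1.6, 1.0, 6.9]
finger_gap: 0.0002
```

Request:
play_rows(
  increments=[
    [[0,0,1.5],[0,0,0],-1],
    [[0,0,2],[0,0,0],-1],
  ],
)

```text
clock: 11.72
eef_pos: [0.498, 0.0561, 0.1821]
ee_rot: [0.0, 0.726, 0.688, 0.0]
wrist_force: [-1.1, -0.6, 8.4]
finger_gap: 0.0005
```

Request:
play_rows(
  increments=[
    [[0,0,1.5],[0,0,0],-1],
    [[0,0,2],[0,0,0],-1],
  ],
)

```text
clock: 11.98
eef_pos: [0.4979, 0.0561, 0.1815]
ee_rot: [0.001, 0.726, 0.688, 0.0]
wrist_force: [-3.2, 0.1, 9.0]
finger_gap: 0.0002
```

Request:
play_rows(
  increments=[
    [[0,0,1.5],[0,0,0],-1],
    [[0,0,2],[0,0,0],-1],
  ],
)

```text
clock: 12.22
eef_pos: [0.4978, 0.0562, 0.181]
ee_rot: [0.001, 0.726, 0.688, 0.001]
wrist_force: [-3.0, -0.9, 8.1]
finger_gap: 0.0007
```

Request:
play_rows(
  increments=[
    [[0,0,2],[0,0,0],-1],
    [[0,0,2],[0,0,0],-1],
  ],
)

```text
clock: 12.48
eef_pos: [0.4978, 0.0561, 0.1805]
ee_rot: [0.001, 0.726, 0.688, 0.001]
wrist_force: [-3.8, -0.3, 9.1]
finger_gap: 0.0004
```

Request:
play_rows(
  increments=[
    [[0,0,2.5],[0,0,0],-1],
    [[0,0,2.5],[0,0,0],-1],
  ],
)

```text
clock: 12.72
eef_pos: [0.4977, 0.0561, 0.1801]
ee_rot: [0.002, 0.726, 0.688, 0.001]
wrist_force: [-4.3, 0.1, 12.1]
finger_gap: 0.0006
```

Request:
play_rows(
  increments=[
    [[0,0,2.5],[0,0,0],-1],
    [[0,0,2.5],[0,0,0],-1],
  ],
)

```text
clock: 12.98
eef_pos: [0.4977, 0.0561, 0.18]
ee_rot: [0.002, 0.725, 0.688, 0.002]
wrist_force: [-4.2, -0.2, 15.5]
finger_gap: 0.0003
```

Request:
play_rows(
  increments=[
    [[1,0,2],[0,0,0],-1],
    [[2,0,2],[0,0,0],-1],
    [[3,0,2],[0,0,0],-1],
    [[4,0,2],[0,0,0],-1],
  ],
)

```text
clock: 13.48
eef_pos: [0.4978, 0.0589, 0.18]
ee_rot: [0.004, 0.725, 0.688, 0.001]
wrist_force: [-3.9, -3.3, 13.1]
finger_gap: 0.0004
```

Request:
play_rows(
  increments=[
    [[1,0,2],[0,0,0],-1],
    [[2,0,2],[0,0,0],-1],
    [[3,0,2],[0,0,0],-1],
  ],
)

```text
clock: 13.85
eef_pos: [0.4979, 0.0607, 0.1801]
ee_rot: [0.005, 0.725, 0.689, 0.001]
wrist_force: [-3.7, -3.4, 11.8]
finger_gap: 0.0004
```

```bash
python3 - <<'E'
from h import *
inc(W((.5725,.055,-.054),(-.075,.04,.18)),-.054)
E
```

```text
tcp [0.4979 0.0607 0.1801] clock 13.85 F [-3.74 -3.36 11.79] inc [[38.3, -0.1, -0.2], [0.0082, 0.0061, 0.0025]]
```

Request:
play_rows(
  increments=[
    [[1,0,2.5],[0.004,0.003,0],-1],
    [[2,0,2.5],[0.008,0.006,0],-1],
    [[3,0,2.5],[0.008,0.006,0],-1],
    [[4,0,2.5],[0.008,0.006,0],-1],
  ],
)

```text
clock: 14.35
eef_pos: [0.4981, 0.0635, 0.18]
ee_rot: [0.002, 0.725, 0.689, -0.0]
wrist_force: [-3.8, -2.5, 13.8]
finger_gap: 0.0007
```

Request:
play_rows(
  increments=[
    [[1,0,2.3],[0.004,0.003,0],-1],
    [[2,0,2.3],[0.004,0.003,0],-1],
    [[3,0,2.3],[0.004,0.003,0],-1],
    [[4,0,2.3],[0.004,0.003,0],-1],
  ],
)

```text
clock: 14.85
eef_pos: [0.4983, 0.0663, 0.18]
ee_rot: [0.001, 0.725, 0.689, -0.001]
wrist_force: [-4.1, -2.2, 13.9]
finger_gap: 0.0005
```

Request:
play_rows(
  increments=[
    [[1,0,2.3],[0.002,0.002,0.001],-1],
    [[2,0,2.3],[0.002,0.002,0.001],-1],
    [[3,0,2.3],[0.002,0.002,0.001],-1],
    [[4,0,2.3],[0.002,0.002,0.001],-1],
    [[5,0,2.3],[0.002,0.002,0.001],-1],
  ],
)

```text
clock: 15.48
eef_pos: [0.4986, 0.0701, 0.18]
ee_rot: [0.001, 0.725, 0.689, -0.001]
wrist_force: [-4.8, -2.2, 13.1]
finger_gap: 0.0004
```

Request:
play_rows(
  increments=[
    [[1,0,2.3],[0.002,0.002,0],-1],
    [[2,0,2.3],[0.002,0.002,0],-1],
    [[3,0,2.3],[0.002,0.002,0],-1],
    [[4,0,2.3],[0.002,0.002,0],-1],
    [[5,0,2.3],[0.002,0.002,0],-1],
  ],
)

```text
clock: 16.1
eef_pos: [0.4987, 0.0739, 0.18]
ee_rot: [0.001, 0.725, 0.689, -0.002]
wrist_force: [-3.8, -3.0, 13.6]
finger_gap: 0.0004
```

```bash
python3 - <<'E'
from h import *
f=vision.grab_frame("wrist"); a=f["pixels"][150:280,200:512]
cv2.imwrite("pics/w6.png",cv2.cvtColor(cv2.resize(a,None,fx=2.5,fy=2.5,interpolation=cv2.INTER_CUBIC),cv2.COLOR_RGB2BGR)); inc(W((.5725,.055,-.054),(-.075,.04,.18)),-.054)
E
```

```text
tcp [0.4988 0.0741 0.18  ] clock 16.15 F [-3.89 -1.56 14.26] inc [[24.9, -0.3, -0.0], [-0.0016, 0.0031, 0.0034]]
```

View pics/w6.png

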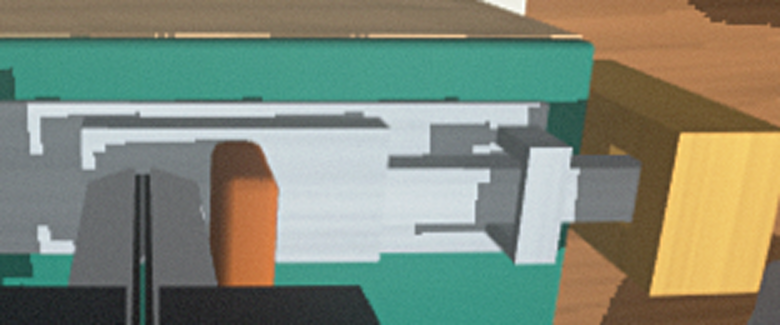

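Request:
play_rows(
  increments=[
    [[1,0,2.4],[0,0.003,0.003],-1],
    [[2,0,2.4],[0,0.003,0.003],-1],
    [[3,0,2.4],[0,0.003,0.003],-1],
    [[4,0,2.4],[0,0.003,0.003],-1],
    [[5,0,2.4],[0,0.003,0.003],-1],
  ],
)

```text
clock: 16.77
eef_pos: [0.4989, 0.078, 0.18]
ee_rot: [0.001, 0.726, 0.688, -0.001]
wrist_force: [-5.0, -2.5, 13.7]
finger_gap: 0.0004
```

Request:
play_rows(
  increments=[
    [[1,0,2.4],[0,0.003,0.003],-1],
    [[2,0,2.4],[0,0.003,0.003],-1],
    [[3,0,2.4],[0,0.003,0.003],-1],
    [[4,0,2.4],[0,0.003,0.003],-1],
    [[5,0,2.4],[0,0.003,0.003],-1],
  ],
)

```text
clock: 17.4
eef_pos: [0.4991, 0.0818, 0.18]
ee_rot: [0.001, 0.726, 0.687, -0.0]
wrist_force: [-4.0, -3.4, 15.2]
finger_gap: 0.0005
```

Request:
play_rows(
  increments=[
    [[1,0,2.4],[0,0.003,0],-1],
    [[2,0,2.4],[0,0.003,0],-1],
    [[3,0,2.4],[0,0.003,0],-1],
    [[4,0,2.4],[0,0.003,0],-1],
    [[5,0,2.4],[0,0.003,0],-1],
  ],
)

```text
clock: 18.02
eef_pos: [0.4992, 0.0857, 0.18]
ee_rot: [0.001, 0.726, 0.687, 0.0]
wrist_force: [-3.3, -2.1, 14.2]
finger_gap: 0.001
```

Request:
play_rows(
  increments=[
    [[1,0,2.4],[0,0.003,0],-1],
    [[2,0,2.4],[0,0.003,0],-1],
    [[3,0,2.4],[0,0.003,0],-1],
    [[4,0,2.4],[0,0.003,0],-1],
    [[5,0,2.4],[0,0.003,0],-1],
  ],
)

```text
clock: 18.65
eef_pos: [0.4994, 0.0896, 0.18]
ee_rot: [0.002, 0.726, 0.688, 0.001]
wrist_force: [-3.4, -2.4, 14.6]
finger_gap: 0.0004
```

Request:
play_rows(
  increments=[
    [[1,0,2.4],[0,0.003,0],-1],
    [[2,0,2.4],[0,0.003,0],-1],
    [[3,0,2.4],[0,0.003,0],-1],
    [[4,0,2.4],[0,0.003,0],-1],
  ],
)

```text
clock: 19.15
eef_pos: [0.4995, 0.0925, 0.18]
ee_rot: [0.002, 0.726, 0.688, 0.002]
wrist_force: [-4.6, -2.8, 13.0]
finger_gap: 0.0001
```

```bash
python3 - <<'E'
from h import *
f=vision.grab_frame("wrist"); a=f["pixels"][150:280,200:512]
cv2.imwrite("pics/w7.png",cv2.cvtColor(cv2.resize(a,None,fx=2.5,fy=2.5,interpolation=cv2.INTER_CUBIC),cv2.COLOR_RGB2BGR)); inc(W((.5725,.055,-.054),(-.075,.04,.18)),-.054)
E
```

```text
tcp [0.4996 0.0926 0.18  ] clock 19.2 F [-4.46 -2.42 14.23] inc [[6.3, -0.2, 0.0], [0.0056, -0.0003, -0.0001]]
```

View pics/w7.png

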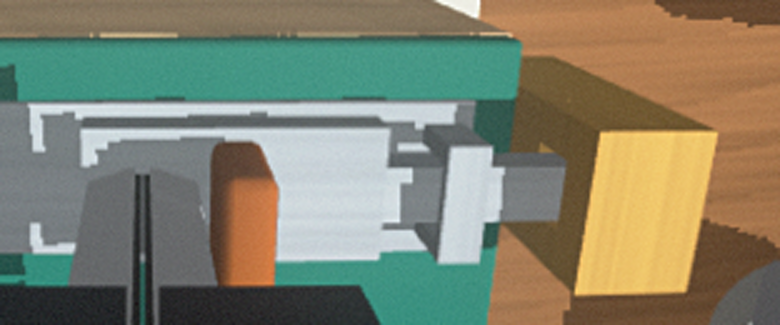

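Request:
play_rows(
  increments=[
    [[1,0,2.4],[0.003,0,0],-1],
    [[2,0,2.4],[0.003,0,0],-1],
    [[3,0,2.4],[0.003,0,0],-1],
    [[4,0,2.4],[0.003,0,0],-1],
  ],
)

```text
clock: 19.7
eef_pos: [0.4998, 0.0955, 0.18]
ee_rot: [0.002, 0.726, 0.688, 0.001]
wrist_force: [-4.1, -3.5, 13.7]
finger_gap: 0.0002
```

Request:
play_rows(
  increments=[
    [[1,0,2.4],[0.003,0,0],-1],
    [[2,0,2.4],[0.003,0,0],-1],
    [[3,0,2.4],[0.003,0,0],-1],
  ],
)

```text
clock: 20.08
eef_pos: [0.4998, 0.0957, 0.18]
ee_rot: [0.004, 0.725, 0.688, -0.002]
wrist_force: [-3.7, -7.3, 14.4]
finger_gap: 0.0005
```

Request:
play_rows(
  increments=[
    [[1,0,2.4],[0.003,0,0],-1],
    [[2,0,2.4],[0.003,0,0],-1],
    [[3,0,2.4],[0.003,0,0],-1],
  ],
)

```text
clock: 20.45
eef_pos: [0.4998, 0.0958, 0.18]
ee_rot: [0.005, 0.725, 0.689, -0.005]
wrist_force: [-4.5, -7.5, 14.4]
finger_gap: 0.0003
```

Request:
play_rows(
  increments=[
    [[2,0,1.8],[0.006,0.003,0.003],-1],
    [[4,0,1.8],[0.006,0.003,0.003],-1],
  ],
)

```text
clock: 20.7
eef_pos: [0.5, 0.0963, 0.1801]
ee_rot: [0.005, 0.726, 0.688, -0.008]
wrist_force: [-4.1, -8.8, 11.7]
finger_gap: 0.0008
```

```bash
python3 - <<'E'
from h import *
f=vision.grab_frame("wrist"); save(f,"w8"); g=vision.grab_frame("scene");k=vision.grab_frame("side")
a=np.hstack([x["pixels"][120:270,160:330] for x in (k,g)])
cv2.imwrite("pics/p8.png",cv2.cvtColor(cv2.resize(a,None,fx=2.3,fy=2.3,interpolation=cv2.INTER_CUBIC),cv2.COLOR_RGB2BGR)); inc(W((.5725,.055,-.054),(-.075,.04,.18)),-.054)
E
```

```text
tcp [0.5001 0.0965 0.1801] clock 20.85 F [-3.71 -8.11 11.2 ] inc [[2.5, -0.5, 0.1], [-0.0033, 0.0182, 0.0009]]
```

View pics/w8.png

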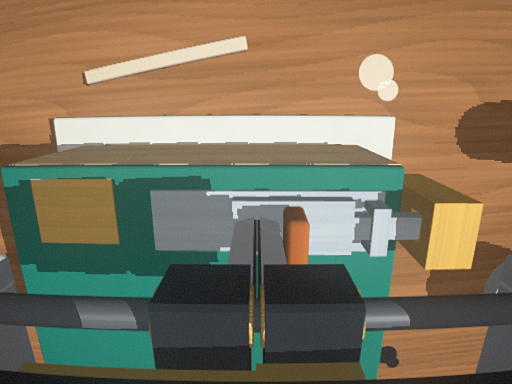

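View pics/p8.png

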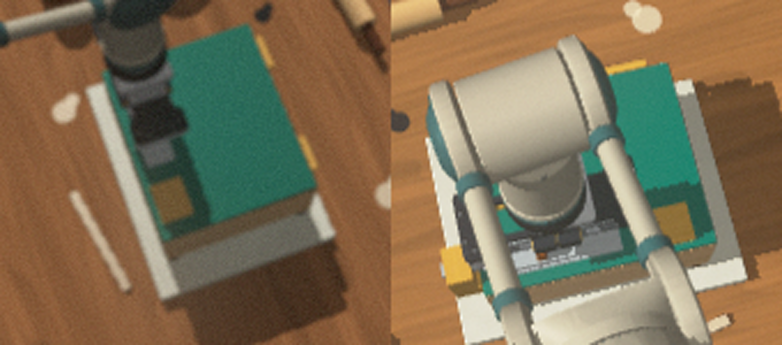

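Request:
play_rows(
  increments=[
    [[2,0,1.5],[0,0.01,0],-1],
    [[3,0,1.5],[0,0.018,0],-1],
    [[3,0,1.5],[0,0.018,0],-1],
  ],
)

```text
clock: 21.22
eef_pos: [0.5001, 0.0965, 0.1801]
ee_rot: [0.001, 0.725, 0.688, -0.003]
wrist_force: [-2.9, -5.9, 10.4]
finger_gap: 0.0003
```

Request:
play_rows(
  increments=[
    [[2,0,1],[0,0.01,0],-1],
    [[3,0,1],[0,0.01,0],-1],
    [[3,0,1],[0,0.01,0],-1],
  ],
)

```text
clock: 21.6
eef_pos: [0.5004, 0.0972, 0.1802]
ee_rot: [-0.0, 0.725, 0.689, -0.001]
wrist_force: [-1.0, -4.9, 6.0]
finger_gap: -0.0
```

Request:
play_rows(
  increments=[
    [[2,0,0.5],[0,0,0],-1],
    [[3,0,0.5],[0,0,0],-1],
  ],
)

```text
clock: 21.85
eef_pos: [0.5008, 0.0985, 0.1807]
ee_rot: [0.002, 0.725, 0.689, -0.002]
wrist_force: [-0.8, -4.0, 4.7]
finger_gap: 0.0009
```

Request:
play_rows(
  increments=[
    [[2,0,0.5],[0,0,0],-1],
    [[3,0,0.5],[0,0,0],-1],
  ],
)

```text
clock: 22.1
eef_pos: [0.5009, 0.0989, 0.1808]
ee_rot: [0.004, 0.725, 0.689, -0.003]
wrist_force: [-1.9, -9.1, 7.7]
finger_gap: 0.0004
```

Request:
play_rows(
  increments=[
    [[2,0,0.5],[0,0,0],-1],
    [[3,0,0.5],[0,0,0],-1],
  ],
)

```text
clock: 22.35
eef_pos: [0.501, 0.0989, 0.1809]
ee_rot: [0.006, 0.724, 0.689, -0.006]
wrist_force: [-2.0, -9.8, 5.5]
finger_gap: 0.0004
```

Request:
play_rows(
  increments=[
    [[3,0,0.5],[0,0.01,0],-1],
    [[4,0,0.5],[0,0.015,0],-1],
    [[4,0,0.5],[0,0.015,0],-1],
  ],
)

```text
clock: 22.72
eef_pos: [0.501, 0.099, 0.1808]
ee_rot: [0.004, 0.724, 0.69, -0.003]
wrist_force: [-1.2, -10.7, 4.2]
finger_gap: 0.0002
```

Request:
play_rows(
  increments=[
    [[3,0,0.5],[0,0.006,0],-1],
    [[4,0,0.5],[0,0.006,0],-1],
    [[4,0,0.5],[0,0.006,0],-1],
  ],
)

```text
clock: 23.1
eef_pos: [0.501, 0.099, 0.1809]
ee_rot: [0.004, 0.724, 0.69, -0.004]
wrist_force: [-2.1, -11.4, 5.3]
finger_gap: 0.0001
```

Request:
play_rows(
  increments=[
    [[-0.5,0,-2],[0,0,0],-1],
    [[-1.5,0,-6],[0,0,0],-1],
    [[-3,0,-20],[0,0,0],-1],
    [[-3,0,-60],[0,0,0],-1],
    [[-3,20,-110],[0,0,0],-1],
    [[-3,60,-115],[0,0,0],-1],
    [[-3,75,-115],[0,0,0],-1],
    [[-3,75,-115],[0,0,0],-1],
  ],
)

```text
clock: 24.1
eef_pos: [0.5753, 0.0939, 0.2947]
ee_rot: [0.003, 0.724, 0.69, -0.005]
wrist_force: [-0.6, 0.2, 0.7]
finger_gap: 0.0001
```

```bash
python3 - <<'E'
from h import *
f=vision.grab_frame("wrist"); save(f,"w9"); s=status.read_state(); print(s["eef_pos"],s["clock"],s["wrist_force"])
a=f["pixels"][40:150,180:480]
cv2.imwrite("pics/w9c.png",cv2.cvtColor(cv2.resize(a,None,fx=2.6,fy=2.6,interpolation=cv2.INTER_CUBIC),cv2.COLOR_RGB2BGR))
E
```

```text
[0.57443605 0.09397239 0.29475603] 24.15 [0.17643819 0.17520566 0.13967554]
```

View pics/w9.png

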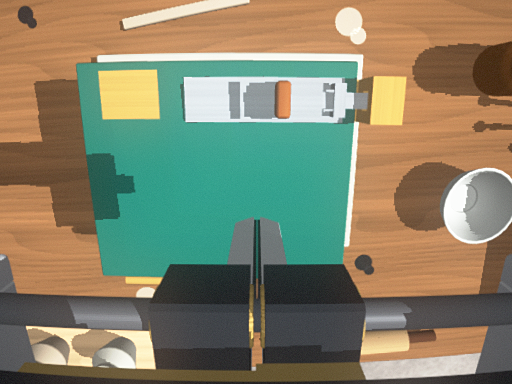

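View pics/w9c.png

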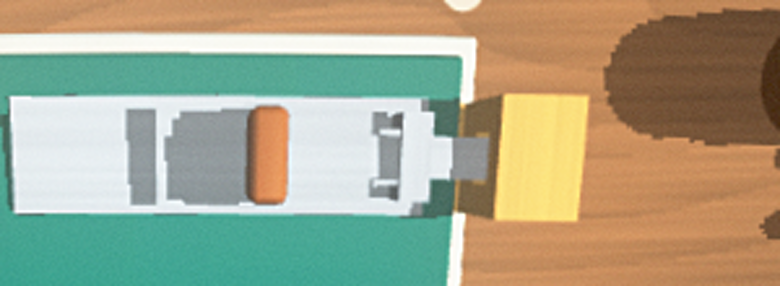

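```bash
python3 - <<'E'
from h import *
f=vision.grab_frame("wrist")
p=(.5725,.055,-.054)
def loc(w): 
    d=w-np.array([p[0],p[1],0]); c,s=np.cos(p[2]),np.sin(p[2]); return np.array([c*d[0]+s*d[1],-s*d[0]+c*d[1],d[2]]).round(4)
for n,c,r_,z in [("fin",282.7,100,.194),("finL",274.6,100,.194),("mouth",371.5,100,.178),("end",406,100,.178),("thumb",129,94,.153)]: print(n,loc(onz(f,c,r_,z)))
g=vision.grab_frame("scene");k=vision.grab_frame("side")
a=np.hstack([x["pixels"][120:270,160:330] for x in (k,g)])
cv2.imwrite("pics/p9.png",cv2.cvtColor(cv2.resize(a,None,fx=2.3,fy=2.3,interpolation=cv2.INTER_CUBIC),cv2.COLOR_RGB2BGR))
E
```

```text
fin [-0.0764  0.058   0.194 ]
finL [-0.0764  0.0515  0.194 ]
mouth [-0.0779  0.1347  0.178 ]
end [-0.0786  0.1647  0.178 ]
thumb [-0.0822 -0.0823  0.153 ]
```

View pics/p9.png

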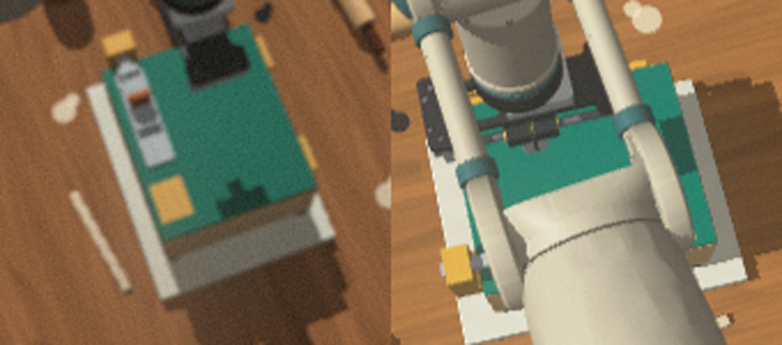

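Request:
play_rows(
  increments=[
    [[40,0,0],[0,0,0],-1],
    [[85,0,0],[0,0,0],-1],
    [[130,0,0],[0,0,0],-1],
    [[150,0,0],[0,0,0],-1],
    [[150,0,0],[0,0,0],-1],
    [[150,0,0],[0,0,0],-1],
  ],
)

```text
clock: 25.05
eef_pos: [0.5811, 0.2424, 0.2939]
ee_rot: [0.004, 0.724, 0.69, -0.005]
wrist_force: [0.3, 0.2, 0.7]
finger_gap: 0.0001
```

```bash
python3 - <<'E'
from h import *
f=vision.grab_frame("wrist"); save(f,"w10"); s=status.read_state(); print(s["eef_pos"],s["clock"],s["wrist_force"])
a=f["pixels"][30:180,60:330]
cv2.imwrite("pics/w10c.png",cv2.cvtColor(cv2.resize(a,None,fx=2.9,fy=2.9,interpolation=cv2.INTER_CUBIC),cv2.COLOR_RGB2BGR))
E
```

```text
[0.58119006 0.24227265 0.29391706] 25.1 [-0.21534335  0.03924876 -0.43757253]
```

View pics/w10c.png

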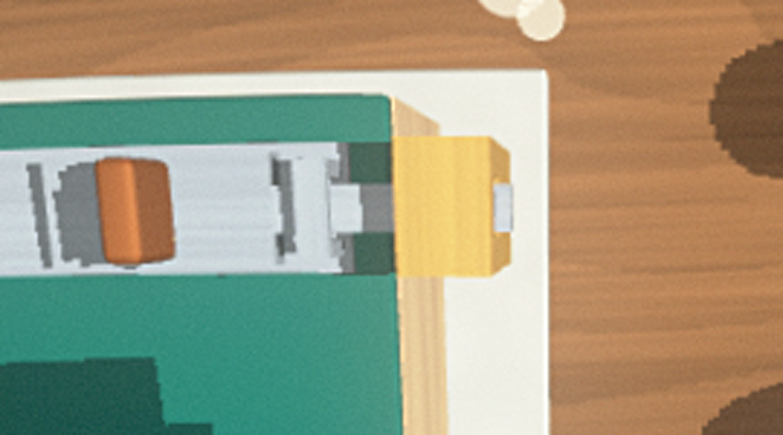

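```bash
python3 -c "
from h import *
print(r.finish_job())"
```

```text
the job is handed in; nothing more can be done
None
```

The lid is closed over the figure and bolted. I handed the job in at about 25 s, with the gripper clear and touching nothing.

**What I did:** I pushed the lid down on the thumb plate with closed fingertips until it met its hard stop. I then pressed the ledge behind the fin, keeping 12 to 15 N on it, and slid the bolt into the keeper. The bolt stopped moving about 3 mm before the fingertips had come up to the fin, because they were only dragging the ledge by friction. I eased the downward press and pushed the fin itself with up to about 11 N, and it did not move further. The highest force I read was about 17 N.

**Last checks:**
- **Bolt:** the wrist camera shows the tip poking out at the far side of the keeper. The fin's centre is 76.7 mm from the keeper's mouth by picture, against 76 mm when fully home, which is within the camera's error.
- **Lid:** it stays down with the gripper away. During the last push it rose about 0.9 mm, within the bar's 1.5 mm of play in the keeper.
- **Other things:** I didn't touch any of them, and those in view look undisturbed. The clay figure is hidden under the lid, so I could not check it again.

No final check failed.

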